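# Open the bayonet sample pots and hang their lids on the lid rail

## Task

Open every sample pot that has a lid on: press the lid down against its spring, turn it about a quarter turn anticlockwise to free it from the claws and lift it off. Hang the lids by the window in their handles on the lid rail, threading them over its open end, largest first, and slide each along to the mark of its size (largest at the black ring nearest the post, middle size at the middle ring, smallest at the ring nearest the open end), so that they finally hang there still. Leave the loupe and the capped tube alone.

Things in the scene. Friction and masses are not known exactly. Their poses are not given: they have to be found in the camera images.
- lid_large_grip (a point): centre of the grip bar of the large aluminium lid (may be absent), on the lid's axis (z up), 69 mm above its underside. Disc 76 x 12 mm; two ears along lid x (94 mm over them, 6 mm thick). Grip bar 10 mm thick (x), 36 long (y), 30 high, below it the crossbar; 220 g, mostly disc. Half turns are alike. The other lids' handles are the same.
- lid_medium_grip (a point): centre of the grip bar of the medium aluminium lid (may be absent), on the lid's axis (z up), 69 mm above its underside. Disc 62 x 12 mm; two ears along lid x (80 mm over them, 6 mm thick). Grip bar 10 mm thick (x), 36 long (y), 30 high, below it the crossbar; 180 g, mostly disc. Half turns are alike.
- lid_small_grip (a point): centre of the grip bar of the small aluminium lid (may be absent), on the lid's axis (z up), 69 mm above its underside. Disc 50 x 12 mm; two ears along lid x (68 mm over them, 6 mm thick). Grip bar 10 mm thick (x), 36 long (y), 30 high, below it the crossbar; 140 g, mostly disc. Half turns are alike.
- lid_large_window (a point): centre of the window in the lid's handle, 28 mm above the disc's underside. The window is open along lid y, 30 mm wide (x), 32 high. Above the underside: disc 0-12 mm, window 12-44, crossbar 44-54 (44 mm long in x, 10 thick), grip bar 54-84, head 84-90 (20 mm in x, 40 in y). Fingers close along lid x on the bar, under the head, tips above the crossbar.
- lid_medium_window (a point): centre of the window in the lid's handle, 28 mm above the disc's underside. The window is open along lid y, 30 mm wide (x), 32 high. Above the underside: disc 0-12 mm, window 12-44, crossbar 44-54 (44 mm long in x, 10 thick), grip bar 54-84, head 84-90 (20 mm in x, 40 in y). Fingers close along lid x on the bar, under the head, tips above the crossbar.
- lid_small_window (a point): centre of the window in the lid's handle, 28 mm above the disc's underside. The window is open along lid y, 30 mm wide (x), 32 high. Above the underside: disc 0-12 mm, window 12-44, crossbar 44-54 (44 mm long in x, 10 thick), grip bar 54-84, head 84-90 (20 mm in x, 40 in y). Fingers close along lid x on the bar, under the head, tips above the crossbar.
- pot_large: steel pot of the large lid, fixed; origin at the centre of its underside on the bench, z up; collar 108 mm across. Two claws (tops 65 mm up) hold the lid's ears. Locked: lid x along pot x, either way round, grip centre 121 mm above the bench. Anticlockwise from above frees it; clockwise is blocked. Clear of the claws from 65 to 145 degrees of turn. Side play 3 mm. Open if the lid is absent.
- pot_medium: steel pot of the medium lid, fixed; origin at the centre of its underside on the bench, z up; collar 94 mm across. Two claws (tops 65 mm up) hold the lid's ears. Locked: lid x along pot x, either way round, grip centre 121 mm above the bench. Anticlockwise from above frees it; clockwise is blocked. Clear of the claws from 65 to 145 degrees of turn. Side play 3 mm. Open if the lid is absent.
- pot_small: steel pot of the small lid, fixed; origin at the centre of its underside on the bench, z up; collar 82 mm across. Two claws (tops 65 mm up) hold the lid's ears. Locked: lid x along pot x, either way round, grip centre 121 mm above the bench. Anticlockwise from above frees it; clockwise is blocked. Clear of the claws from 65 to 145 degrees of turn. Side play 3 mm. Open if the lid is absent.
- seal_large (a joint): height (m) of the sprung seal ring under the large lid: 0 when locked, -0.009 hard stop, +0.004 free. It pushes the lid up, 5 N at 0 and 8 N at the stop. The lid must be pushed down more than 4.5 mm (6 to 7 is right) to leave the notch; after 20 degrees of turn the claws keep it down even if let go, until it is clear.
- seal_medium (a joint): height (m) of the sprung seal ring under the medium lid: 0 when locked, -0.009 hard stop, +0.004 free. It pushes the lid up, 5 N at 0 and 8 N at the stop. The lid must be pushed down more than 4.5 mm (6 to 7 is right) to leave the notch; after 20 degrees of turn the claws keep it down even if let go, until it is clear.
- seal_small (a joint): height (m) of the sprung seal ring under the small lid: 0 when locked, -0.009 hard stop, +0.004 free. It pushes the lid up, 5 N at 0 and 8 N at the stop. The lid must be pushed down more than 4.5 mm (6 to 7 is right) to leave the notch; after 20 degrees of turn the claws keep it down even if let go, until it is clear.
- mark_large (a point): mark of the large lid: the black ring on the rail that is nearest the post, 55 mm from the post's axis; point on the rail's centre line. Axes of the rail: -y along it from post to open end, z up, x level across. A lid hanging here at rest has its grip-bar centre 30 mm above this point and lid y along the rail.
- mark_medium (a point): mark of the medium lid: the black ring on the rail that is the middle one, 140 mm from the post's axis; point on the rail's centre line. Axes of the rail: -y along it from post to open end, z up, x level across. A lid hanging here at rest has its grip-bar centre 30 mm above this point and lid y along the rail.
- mark_small (a point): mark of the small lid: the black ring on the rail that is nearest the open end, 212 mm from the post's axis; point on the rail's centre line. Axes of the rail: -y along it from post to open end, z up, x level across. A lid hanging here at rest has its grip-bar centre 30 mm above this point and lid y along the rail.
- rail_tip (a point): open end of the lid rail, on its centre line, 243 mm from the post's axis; axes as for the marks. Level bar 10 mm thick, centre line 110 mm above the bench, on a post (top 124 mm up) on a loose foot 90 x 290 x 14 mm lying below it; 2.5 kg. Here the bar turns up to 14 mm above the centre line and ends 248 mm from the post; lids are threaded over this end.
- loupe_mid (a point): black loupe, 35 mm across and 42 mm high, standing on the bench near the robot's right; to be left alone. Point at its centre.
- tube_mid (a point): capped tube, 20 mm across and 64 mm high, standing on the bench near the robot's right; to be left alone. Point at its centre.

How it is judged (in metres and radians):
On the way, in this order (a step that is already met when the one before it is completed fails the run):
1. the large lid hangs on the rail at its own mark (x of lid_large_grip in the frame of mark_large between -0.018 and 0.018 m and y of lid_large_grip in the frame of mark_large between -0.012 and 0.012 m and z of lid_large_grip in the frame of mark_large between 0.022 and 0.036 m and angle between lid_large_grip's own z axis and vertical below 0.4 rad), for 0.2 s.
2. the medium lid hangs on the rail at its own mark (x of lid_medium_grip in the frame of mark_medium between -0.018 and 0.018 m and y of lid_medium_grip in the frame of mark_medium between -0.012 and 0.012 m and z of lid_medium_grip in the frame of mark_medium between 0.022 and 0.036 m and angle between lid_medium_grip's own z axis and vertical below 0.4 rad), for 0.2 s.
3. the small lid hangs on the rail at its own mark (x of lid_small_grip in the frame of mark_small between -0.018 and 0.018 m and y of lid_small_grip in the frame of mark_small between -0.012 and 0.012 m and z of lid_small_grip in the frame of mark_small between 0.022 and 0.036 m and angle between lid_small_grip's own z axis and vertical below 0.4 rad), for 0.2 s.
At the end, for the whole second after the job is handed in: Each lid present hangs at rest through its window on the rail, upright within 0.4 rad, its grip-bar centre within 12 mm of its mark along the rail, 18 mm across it and 22 to 36 mm above the rail's centre line; lids arrived in the order large, medium, small (all of step 1 and all of step 2 and all of step 3 and linear speed of each of lid_large, lid_medium, lid_small below 0.03 m/s); the robot touches nothing.
It fails at once if the loupe or the capped tube is moved by more than 30 mm (distance of any of loupe_mid, tube_mid from where it was at the start of the episode above 0.03 m).
Of lid_large, lid_medium, lid_small only 2 to 3 are there at a start; the rules pass over those that are not, and their reading is None.
At some moment in a run one of lid_rail may be knocked a few centimetres aside while the robot is not near it.
Once in a run the grip may slacken for a moment while it holds something.
It also fails if it takes over 210 s, if anything falls off the work surface, if the arm or the gripper's body presses on something with over 40 N, if the wrist force passes 120 N, or if a joint passes its speed limit or range.

## Robot

A 6-joint arm with a two-finger parallel gripper is mounted at the origin on a cart in front of the work surface, level with it; the furniture and walls round the work are solid. World frame = base frame: x ahead of the robot, y to its left, z up, the work surface at z = 0. Lengths are in mm, angles in rad, forces in N, time in s.
With the tool pointing down it reaches from about 325 to 775 mm from the base axis. Payload 9.3 kg.
Tool frame: the origin (TCP) lies on the centre line of the jaws, within the pads' length; the fingertips stand 11 mm ahead of it and the grasp point (between the pads) lies 8 mm behind it; z points along the fingers, y is the line along which they close (so a half turn about z gives the same grasp; the last joint's range is limited). The gripper opens to 85 mm and grips with 20 to 120 N. Pads are 22 mm wide; open, the fingers measure 114 mm over their backs; the gripper's body (76 mm by 85 mm) begins 54 mm behind the grasp point. The pads swing forward as they close: fully open they stand 13 mm farther back than shut.
Start: joints at [-1.4, 0.259, 0.021, 1.334, 0, 1.418], TCP at [174.987, -521.417, 242.279] pointing down, gripper open.
Joint ranges: [-3.04, 3.04], [-0.91, 1.82], [-1.04, 1.36], [-1.92, 1.95], [-1.52, 1.45], [-3.14, 3.14]. Speed limits (rad/s): [2.22, 2.22, 2.79, 3.14, 3.14, 3.14].

## Interface

Orientations are given as [roll, pitch, yaw] about the fixed x, y, z axes, in that order (R = Rz(yaw) Ry(pitch) Rx(roll)).
In Python, from station import arm gives the robot as it stands.
- The arm moves only by the tool move_arm, never from a script. Its argument "plan" is a list of rows, each a list of 6 numbers: the shift along the tool's x, y, z as a fraction of full scale, then the turn, a rotation vector about the tool's x, y, z as a fraction of full scale. A call has 1 to 20 rows; each row is the pose to reach, as a shift and turn from the pose commanded when the call began, along the tool's axes at that moment; what a row does not reach only later rows make up. Full scale, the value 1, is 0.25 m for a shift and pi/2 rad for a turn. A row lasts 1/10 s, in which the tool goes at most 50 mm and 8.59 degrees, less where a joint would pass 70% of its speed; a pose out of reach is approached as far as the arm can. A call with a number of a shift or a turn outside -1 to 1 is refused whole. A call with a gripper value outside its range is refused whole. "grip" is the opening, from -1 (shut) to 1 (fully open), so that 0 is half open, set as the call begins (left out, the last holds). The fingers move at their own pace and stop on an object; the grip force is fixed at half the most. Time passes only in rows, so rows that repeat a pose let the fingers close. It gives the time, the measured TCP pose, the force, the opening and the grip force at its end, in the units of the state.
- arm.read_state(): the state, without advancing time (a new reading comes with each control period).
- arm.read_camera(name): name is "scene" or "top" or "wrist"; returns the picture (480x640x3 uint8, red, green, blue); there is no depth.
- arm.calibration(name): a dict with "camera_matrix" (3x3 intrinsics, pixels), "origin" and "rotation" of the camera in the world. Camera axes: x right, y down, z forward; pixel columns grow to the right and rows downward; lengths in mm; the calibration is good to about 2 mm. A picture is of the moment at which its call begins: read the wrist's pose just before it. calibration takes no time and is no camera call; for the wrist camera it gives the pose at the moment of the call.
- arm.sign_off(): hands the job in; it is judged then, once.
The state is a dict: "time_s": time; "joint_pos": joint angles; "joint_vel": joint speeds; "joint_efforts": joint torques, N m; "tcp_pos": TCP position; "eef_rot": TCP orientation; "contact_force": force on the tool from outside, world axes, zero at the start; "wrist_torque": the same for the moment, N m; "finger_gap": finger opening in mm; "grasp_force": force on a finger pad.
Only numpy, scipy, OpenCV 4.12 (cv2) and the standard library are available. Lean on these libraries where they do the work, as an engineer would, in place of code of your own. Each camera call takes 0.05 s, during which the arm holds its last target. There are 200 camera calls.

## Working session

There is one attempt and no reset: what is moved stays moved. The work goes in short steps, Python scripts to look and compute and a tool call to move; the robot and the scene stay as the last step left them, time stands still between calls to the robot, and variables do not carry over. Pictures are saved under pics/ and viewed, at most 14 in all, crops included, and the job is handed in when it is done.

Besides the shell and the picture viewer there is one more tool, called after "Request:" as name(argument=value, ...), one argument or row to a line, values as JSON. move_arm: Moves the arm, as the interface text tells. Shift numbers are shares of 0.25 m and turn numbers shares of pi/2 rad, none past 1 either way. Its arguments: {"type":"object","properties":{"plan":{"type":"array","items":{"type":"array","items":{"type":"number"}}},"grip":{"type":"number"}},"required":["plan"]}

```bash
mkdir -p pics; ls
python3 - <<'E'
from station import arm
import cv2,numpy as np
s=arm.read_state();print({k:np.round(v,3) for k,v in s.items()})
for n in("scene","top"):
    im=arm.read_camera(n);cv2.imwrite(f"pics/{n}0.png",im[:,:,::-1])
    c=arm.calibration(n);print(n,{k:np.round(v,3).tolist() for k,v in c.items()})
E
```

```text
pics
{'time_s': np.float64(0.0), 'joint_pos': array([-1.4  ,  0.259,  0.021,  1.334,  0.   ,  1.418]), 'joint_vel': array([ 0.   , -0.   ,  0.001,  0.001,  0.   , -0.001]), 'joint_efforts': array([-0.0000e+00, -5.5564e+01,  3.4453e+01,  1.4000e-02, -0.0000e+00,
        0.0000e+00]), 'tcp_pos': array([ 174.942, -521.158,  241.648]), 'eef_rot': array([-3.14 , -0.   ,  0.324]), 'contact_force': array([ 0.172,  0.292, -0.022]), 'wrist_torque': array([-0.056, -0.003,  0.02 ]), 'grasp_force': np.float64(0.0), 'finger_gap': np.float64(85.421)}
scene {'camera_matrix': [[473.692, 0.0, 316.708], [0.0, 473.692, 240.089], [0.0, 0.0, 1.0]], 'origin': [-264.876, -435.494, 533.431], 'rotation': [-2.05, -0.005, -1.106]}
top {'camera_matrix': [[547.126, 0.0, 318.982], [0.0, 547.126, 247.917], [0.0, 0.0, 1.0]], 'origin': [409.909, -41.68, 1198.183], 'rotation': [-3.046, -0.006, -1.59]}
```

View pics/scene0.png

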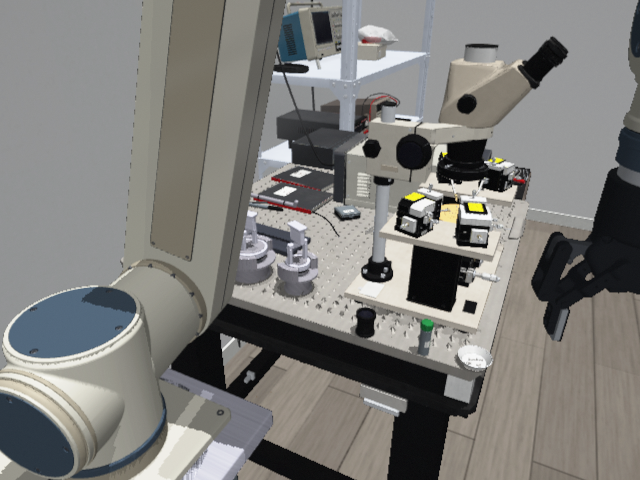

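View pics/top0.png

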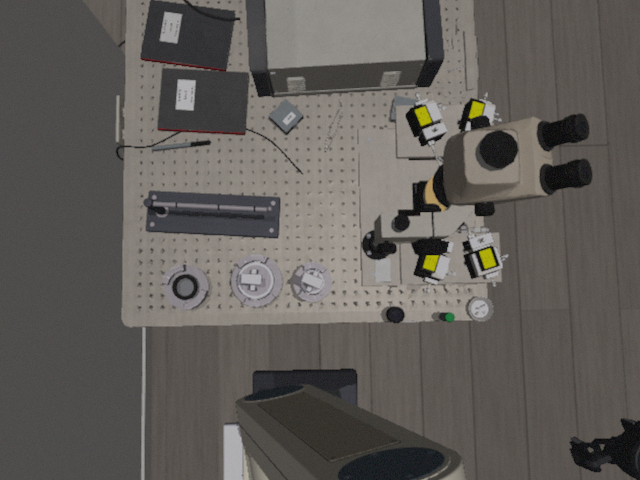

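The scene picture shows two lidded pots at about (250,255) and (296,265), with the loupe at (366,320) and the tube at (426,337). The top picture shows:
- an open pot at (186,288)
- a large lid at (255,281)
- a small lid at (311,283)
- the rail with its post at about (160,210) and its open end at about (272,209)

```bash
cat > h.py <<'E'
from station import arm
import cv2,numpy as np
from scipy.spatial.transform import Rotation as R
def cal(n):
    c=arm.calibration(n);r=np.array(c["rotation"],float)
    Rm=r if r.shape==(3,3) else R.from_euler('xyz',r).as_matrix()
    return np.array(c["camera_matrix"]),np.array(c["origin"]),Rm
def ray(c,uv,z):
    K,o,Rm=c;d=Rm@np.linalg.solve(K,[*uv,1]);return o+d*(z-o[2])/d[2]
def proj(c,p):
    K,o,Rm=c;q=K@(Rm.T@(np.array(p)-o));return q[:2]/q[2]
def tool(p,rpy=None):
    "shift (mm) from current pose in tool axes, fractions"
    s=arm.read_state();Rm=R.from_euler('xyz',s["eef_rot"]).as_matrix()
    return Rm.T@(np.array(p)-s["tcp_pos"])/250
def snap(n,name,box=None,k=1):
    c=cal(n);im=arm.read_camera(n)[:,:,::-1]
    if box: x0,y0,x1,y1=box;im=im[y0:y1,x0:x1]
    cv2.imwrite(f"pics/{name}.png",cv2.resize(im,None,fx=k,fy=k,interpolation=cv2.INTER_CUBIC));return c
E
python3 - <<'E'
from h import *
c=snap("top","t1",(138,180,338,318),4)
for n,uv,z in[("potM",(186,288),50),("L",(251,280),136),("S",(312,281),136),("post",(160,210),124),("tip",(279,209),115),("loupe",(395,314),42),("tube",(447,317),64)]:print(n,ray(c,uv,z).round())
print(arm.calibration("wrist"))
E
```

```text
potM [440. 229.  50.]
L [451.  83. 136.]
S [447. -35. 136.]
post [594. 263. 124.]
tip [593.  28. 115.]
loupe [ 378. -208.   42.]
tube [ 370. -312.   64.]
{'camera_matrix': array([[334.28328409,   0.        , 325.1712029 ],
       [  0.        , 334.28328409, 245.90430927],
       [  0.        ,   0.        ,   1.        ]]), 'origin': array([ 237.91299515, -499.73815542,  374.52905746]), 'rotation': array([ 2.87408646e+00,  8.63262683e-04, -1.24652545e+00])}
```

View pics/t1.png

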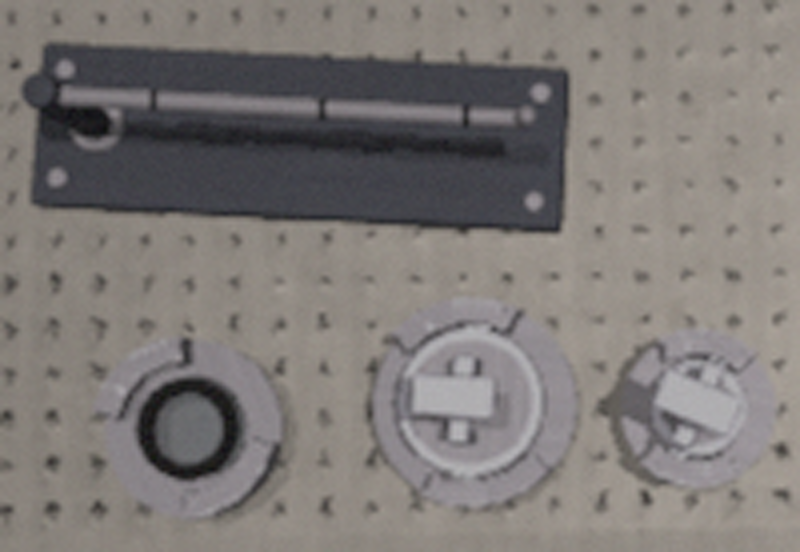

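The crop shows these positions in full-image pixels:
- large lid head centre (251.3,279.2), long axis nearly along image x
- small lid head centre (312.8,280.4), tilted about 22°
- rail rings at (176.3,204.8), (218.5,207) and (254.5,209), and the tip at about (269.5,209)

The medium pot is open.

Run:
```python
from h import *
c=cal("top")
f=lambda u,v,z:ray(c,(138+u/4-.4,180+v/4-.4),z)
for n,cs in[("L",[(413,375),(494,377),(494,418),(413,416)]),("S",[(670,367),(745,397),(727,437),(655,405)])]:
    P=np.array([f(*q,142) for q in cs]);d=(P[1]+P[2]-P[0]-P[3]);print(n,P.mean(0).round(1),"lid y angle",np.degrees(np.arctan2(d[1],d[0])).round(1))
# pot centres at collar
print("potL collar",f(474,402,50).round(1),"potS",f(697,410,50).round(1))
M=np.array([f(*q,114) for q in[(153,99),(322,108),(466,116)]]);print(M.round(1),"rail angle",np.degrees(np.arctan2(*(M[2]-M[0])[[1,0]])).round(2),np.linalg.norm(M[2]-M[0]))
print(tool(np.r_[450,80,300]))
```

```text
L [453.4  82.2 142. ] lid y angle -92.5
S [448.7 -36.1 142. ] lid y angle -113.9
potL collar [454.1  82.3  50. ] potS [447.7 -34.4  50. ]
[[606.3 234.7 114. ]
 [600.2 150.2 114. ]
 [594.8  78.2 114. ]] rail angle -94.2 156.92498044796005
[ 1.80820033 -1.93007898 -0.23053547]
```

Request:
move_arm(
  plan=[
    [0.1,-0.11,-0.05,0,0,0],
    [0.25,-0.27,-0.1,0,0,0],
    [0.4,-0.43,-0.1,0,0,0],
    [0.55,-0.59,-0.1,0,0,0],
    [0.7,-0.75,-0.1,0,0,0],
    [0.85,-0.9,-0.1,0,0,0],
    [0.9,-0.965,-0.1,0,0,0],
  ],
  grip=1,
)

```text
time_s: 0.85
tcp_pos: [311.9, -219.0, 267.3]
eef_rot: [3.141, -0.0, 0.324]
contact_force: [0.9, -1.1, -0.8]
finger_gap: 85.5
grasp_force: 0.0
```

Request:
move_arm(
  plan=[
    [0.1,-0.11,0,0,0,-0.08],
    [0.25,-0.27,0,0,0,-0.17],
    [0.4,-0.43,0,0,0,-0.26],
    [0.55,-0.59,0,0,0,-0.35],
    [0.7,-0.75,0,0,0,-0.44],
    [0.85,-0.9,0,0,0,-0.53],
    [0.9,-0.965,0,0,0,-0.62],
    [0.9,-0.965,0,0,0,-0.7],
    [0.9,-0.965,0,0,0,-0.766],
    [0.9,-0.965,0,0,0,-0.766],
    [0.9,-0.965,0,0,0,-0.766],
  ],
)

```text
time_s: 1.95
tcp_pos: [448.0, 79.1, 267.2]
eef_rot: [-3.141, 0.0, 1.524]
contact_force: [0.4, -0.3, -0.4]
finger_gap: 85.5
grasp_force: 0.0
```

Run:
```python
from h import *
s=arm.read_state();print(s["tcp_pos"],s["eef_rot"],s["joint_pos"].round(2),s["time_s"])
c=snap("wrist","w1");print(tool([453.5,82.2,121]))
for p in[(453.5,82.2,142),(448.5,-36,142),(594.8,78.2,110)]:print(proj(c,p).round(1))
```

```text
[447.99612807  79.12672968 267.18208539] [-3.14136729e+00  3.41196854e-06  1.52385156e+00] [-0.01  0.09 -0.13  1.35  0.    1.61] 1.95
[0.01397658 0.0214317  0.58493553]
[332.5 237.6]
[332.3 367. ]
[491.8 226.1]
```

View pics/w1.png

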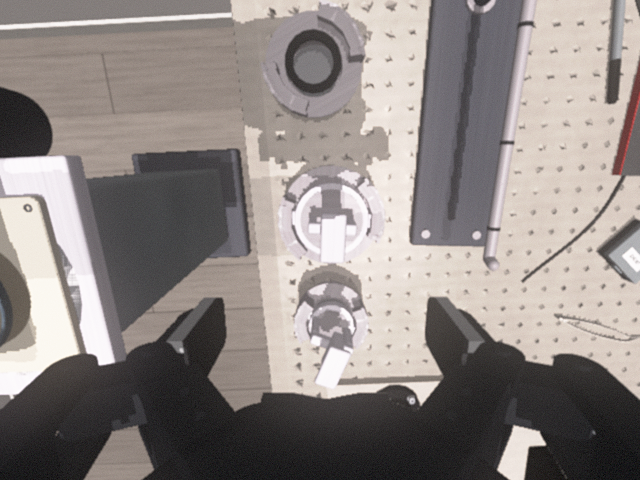

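The wrist view shows the large lid head at (334,238), the small lid head at (334,365) and the nearest rail ring at (492,229). All three agree with the predictions to 1–3 px, so I'm descending on the large lid.

Request:
move_arm(
  plan=[
    [0.0135,0.0235,0.15,0,0,0],
    [0.0135,0.0235,0.3,0,0,0],
    [0.0135,0.0235,0.42,0,0,0],
    [0.0135,0.0235,0.52,0,0,0],
    [0.0135,0.0235,0.57,0,0,0],
    [0.0135,0.0235,0.585,0,0,0],
    [0.0135,0.0235,0.585,0,0,0],
    [0.0135,0.0235,0.585,0,0,0],
  ],
)

```text
time_s: 2.8
tcp_pos: [454.6, 82.1, 121.8]
eef_rot: [3.14, -0.0, 1.526]
contact_force: [-0.1, 0.8, 0.7]
finger_gap: 85.7
grasp_force: 0.0
```

Request:
move_arm(
  plan=[
    [0,0,0,0,0,0],
    [0,0,0,0,0,0],
    [0,0,0,0,0,0],
    [0,0,0,0,0,0],
    [0,0,0,0,0,0],
    [0,0,0,0,0,0],
    [0,0,0,0,0,0],
    [0,0,0,0,0,0],
  ],
  grip=-1,
)

```text
time_s: 3.6
tcp_pos: [454.2, 82.3, 121.1]
eef_rot: [3.141, -0.0, 1.527]
contact_force: [-0.1, 0.5, 2.9]
finger_gap: 18.9
grasp_force: 58.0
```

The gap of 19 mm says the pads closed on the head. I'll reopen, go a little lower and close again.

Request:
move_arm(
  plan=[
    [0,0,0,0,0,0],
    [0,0,0,0,0,0],
    [0,0,0,0,0,0],
    [0,0,0.012,0,0,0],
    [0,0,0.014,0,0,0],
    [0,0,0.014,0,0,0],
  ],
  grip=-0.3,
)

```text
time_s: 4.2
tcp_pos: [454.0, 82.3, 117.3]
eef_rot: [-3.141, 0.0, 1.527]
contact_force: [-0.4, 0.3, -0.3]
finger_gap: 29.9
grasp_force: 0.0
```

Request:
move_arm(
  plan=[
    [0,0,0,0,0,0],
    [0,0,0,0,0,0],
    [0,0,0,0,0,0],
    [0,0,0,0,0,0],
    [0,0,0,0,0,0],
    [0,0,0,0,0,0],
  ],
  grip=-1,
)

```text
time_s: 4.8
tcp_pos: [454.2, 82.3, 117.6]
eef_rot: [3.141, -0.0, 1.527]
contact_force: [-0.2, -0.5, 0.8]
finger_gap: 18.6
grasp_force: 58.4
```

Run:
```python
from h import *
im=arm.read_camera("wrist")[:,:,::-1][200:480,120:520]
im2=arm.read_camera("scene")[:,:,::-1][180:320,200:400]
cv2.imwrite("pics/g1.png",np.vstack([cv2.resize(im,(440,308)),cv2.resize(im2,(440,290),interpolation=cv2.INTER_CUBIC)]))
```

```text
(no output)
```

View pics/g1.png

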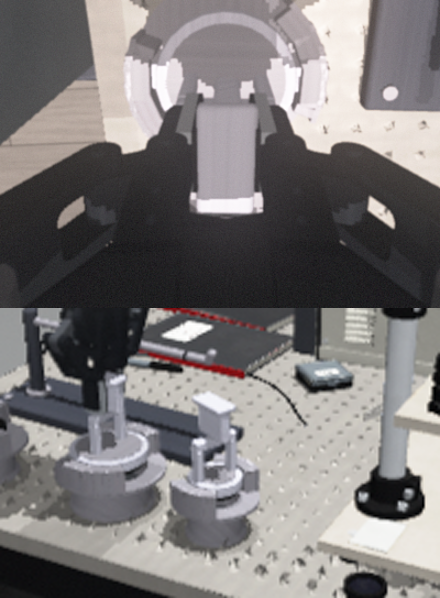

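The pads are still on the head (the block at (228,150) lies between them). I'll probe lower with the fingers slightly open until the tips meet the crossbar.

Request:
move_arm(
  plan=[
    [0,0,0,0,0,0],
    [0,0,0,0,0,0],
    [0,0,0,0,0,0],
    [0,0,0.006,0,0,0],
    [0,0,0.01,0,0,0],
    [0,0,0.012,0,0,0],
    [0,0,0.012,0,0,0],
  ],
  grip=-0.4,
)

```text
time_s: 5.6
tcp_pos: [454.0, 82.3, 114.5]
eef_rot: [-3.141, 0.0, 1.527]
contact_force: [-0.4, -1.3, 3.7]
finger_gap: 25.6
grasp_force: 1.5
```

Request:
move_arm(
  plan=[
    [0,0,0,0,0,0],
    [0,0,0,0,0,0],
    [0,0,0,0,0,0],
    [0,0,0,0,0,0],
    [0,0,0,0,0,0],
    [0,0,0,0,0,0],
  ],
  grip=-1,
)

```text
time_s: 6.2
tcp_pos: [454.2, 82.3, 114.6]
eef_rot: [3.141, -0.0, 1.527]
contact_force: [-0.2, 0.2, 3.8]
finger_gap: 18.8
grasp_force: 58.5
```

Run:
```python
from h import *
snap("wrist","g2",(240,270,400,400),5)
```

```text
(no output)
```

View pics/g2.png

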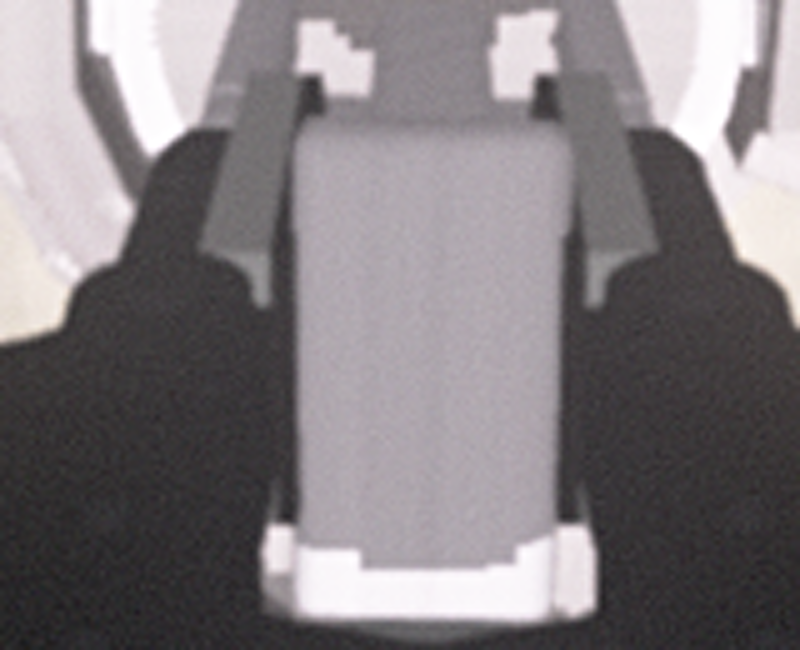

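The pads grip the lid's head with the tips just above the crossbar, and the lid is centred and aligned, which is usable. Next I press down about 6.5 mm and turn anticlockwise.

Request:
move_arm(
  plan=[
    [0,0,0.012,0,0,0],
    [0,0,0.02,0,0,0],
    [0,0,0.026,0,0,0],
    [0,0,0.026,0,0,0],
    [0,0,0.026,0,0,0],
    [0,0,0.026,0,0,-0.05],
    [0,0,0.026,0,0,-0.1],
    [0,0,0.026,0,0,-0.15],
    [0,0,0.026,0,0,-0.2],
    [0,0,0.026,0,0,-0.25],
    [0,0,0.026,0,0,-0.25],
  ],
)

```text
time_s: 7.35
tcp_pos: [454.3, 82.3, 108.3]
eef_rot: [3.141, 0.0, 1.923]
contact_force: [0.2, 0.1, 7.4]
finger_gap: 19.6
grasp_force: 59.5
```

Request:
move_arm(
  plan=[
    [0,0,0,0,0,-0.07],
    [0,0,0,0,0,-0.15],
    [0,0,0,0,0,-0.23],
    [0,0,0,0,0,-0.31],
    [0,0,0,0,0,-0.39],
    [0,0,0,0,0,-0.47],
    [0,0,0,0,0,-0.55],
    [0,0,0,0,0,-0.63],
    [0,0,0,0,0,-0.7],
    [0,0,0,0,0,-0.72],
    [0,0,0,0,0,-0.72],
  ],
)

```text
time_s: 8.45
tcp_pos: [454.3, 82.3, 108.3]
eef_rot: [3.142, 0.001, 3.052]
contact_force: [-0.4, 0.8, 7.9]
finger_gap: 19.3
grasp_force: 59.5
```

Request:
move_arm(
  plan=[
    [0,0,-0.03,0,0,0],
    [0,0,-0.07,0,0,0],
    [0,0,-0.12,0,0,0],
    [0,0,-0.2,0,0,0],
    [0,0,-0.3,0,0,0],
    [0,0,-0.36,0,0,0],
    [0,0,-0.4,0,0,0],
    [0,0,-0.4,0,0,0],
  ],
)

```text
time_s: 9.25
tcp_pos: [454.2, 82.3, 208.9]
eef_rot: [3.142, 0.001, 3.051]
contact_force: [0.8, -0.4, -2.4]
finger_gap: 19.0
grasp_force: 58.5
```

Run:
```python
from h import *
im=arm.read_camera("wrist")[:,:,::-1]
im2=arm.read_camera("scene")[:,:,::-1][150:320,200:420]
cv2.imwrite("pics/g3.png",np.vstack([cv2.resize(im[60:],(440,288)),cv2.resize(im2,(440,310),interpolation=cv2.INTER_CUBIC)]))
snap("top","t2",(138,180,338,318),4)
print(arm.read_state()["joint_pos"].round(2))
```

```text
[-0.    0.12 -0.24  1.21 -0.    0.09]
```

View pics/g3.png

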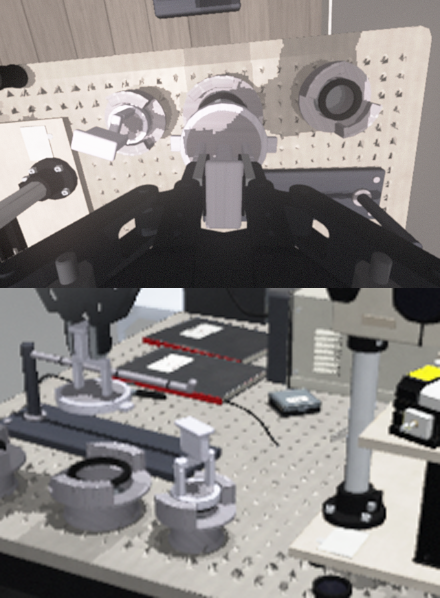

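The large lid is off its pot and held straight: disc at about (225,140) in the wrist half, with both ears visible. I'll check the rail before going there.

View pics/t2.png

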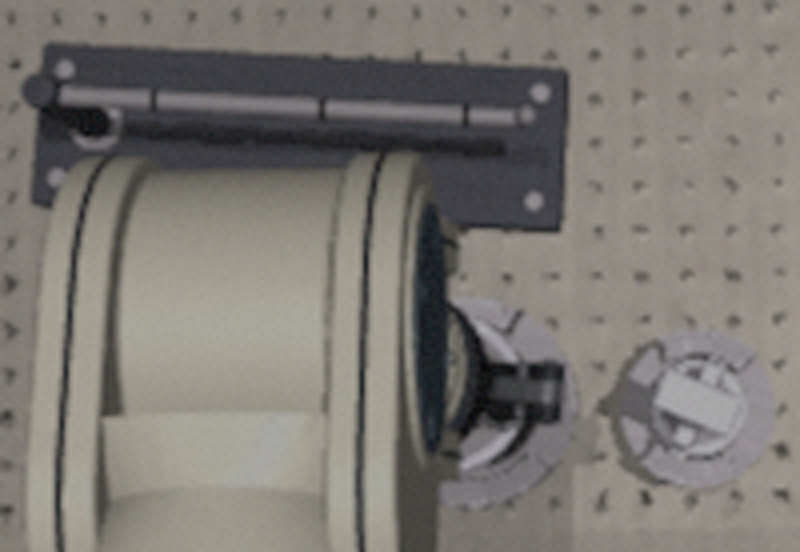

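The rail hasn't moved. Moving the large lid to a point beyond the open end and turning it to line up with the rail.

Request:
move_arm(
  plan=[
    [-0.04,-0.02,0,0,0,0.05],
    [-0.1,-0.06,0,0,0,0.13],
    [-0.17,-0.1,0,0,0,0.21],
    [-0.24,-0.14,0,0,0,0.3],
    [-0.31,-0.18,0,0,0,0.39],
    [-0.38,-0.22,0,0,0,0.48],
    [-0.45,-0.26,0,0,0,0.57],
    [-0.52,-0.3,0,0,0,0.66],
    [-0.56,-0.33,0,0,0,0.75],
    [-0.568,-0.331,0,0,0,0.84],
    [-0.568,-0.331,0,0,0,0.92],
    [-0.568,-0.331,0,0,0,0.97],
    [-0.568,-0.331,0,0,0,0.99],
    [-0.568,-0.331,0,0,0,0.99],
  ],
)

```text
time_s: 10.8
tcp_pos: [587.6, -13.0, 206.8]
eef_rot: [-3.139, -0.0, 1.495]
contact_force: [-0.4, -0.1, -2.5]
finger_gap: 19.0
grasp_force: 58.5
```

```bash
cat >> h.py <<'E'
ML=np.array([606.3,234.7,110]);U=np.array([-.0732,-.9973,0])
E
python3 - <<'E'
from h import *
s=arm.read_state();print(s["tcp_pos"],s["eef_rot"],s["joint_pos"].round(2))
c=snap("wrist","w2")
for d in(0,85,157,188):print(d,proj(c,ML+U*d+[0,0,5]).round(1))
for d in(248,0):print(tool([*(ML+U*d)[:2],149]).round(4))
E
```

```text
[587.61149464 -12.99034741 206.77122659] [-3.13939601e+00 -1.66580223e-04  1.49515517e+00] [-0.16  0.34  0.04  1.28 -0.    1.48]
0 [ 326.5 -218. ]
85 [326.6 -20.3]
157 [326.7 114.3]
188 [326.7 165. ]
[0.0014 0.0022 0.232 ]
[0.9934 0.0012 0.2321]
```

View pics/w2.png

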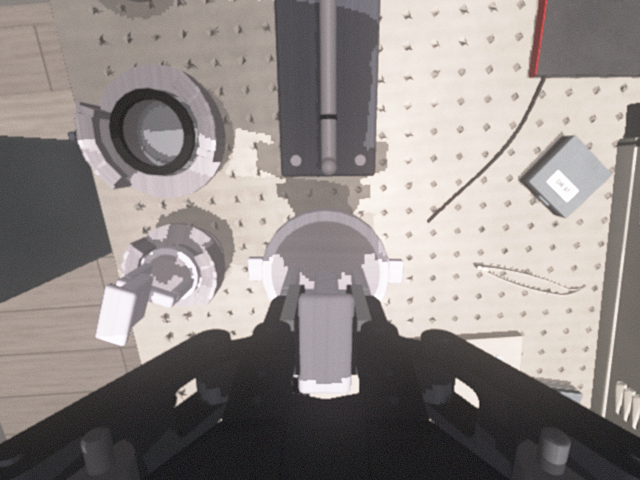

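The ring at (328,116) and the tip at (329,165) match the prediction within 2 px, and the lid is square to the rail. Descending and threading it on.

Request:
move_arm(
  plan=[
    [0.0014,0.003,0.08,0,0,0],
    [0.0014,0.003,0.16,0,0,0],
    [0.0014,0.003,0.22,0,0,0],
    [0.0014,0.003,0.232,0,0,0],
    [0.0014,0.003,0.232,0,0,0],
    [0.05,0.003,0.232,0,0,0],
    [0.1,0.003,0.232,0,0,0],
    [0.15,0.003,0.232,0,0,0],
    [0.2,0.003,0.232,0,0,0],
    [0.25,0.003,0.232,0,0,0],
    [0.3,0.003,0.232,0,0,0],
    [0.35,0.003,0.232,0,0,0],
    [0.4,0.003,0.232,0,0,0],
    [0.4,0.003,0.232,0,0,0],
  ],
)

```text
time_s: 12.25
tcp_pos: [596.3, 88.3, 150.0]
eef_rot: [-3.142, -0.0, 1.497]
contact_force: [0.0, -0.4, -2.2]
finger_gap: 18.9
grasp_force: 58.6
```

Run:
```python
from h import *
im=arm.read_camera("scene")[:,:,::-1][150:320,180:420]
w=arm.read_camera("wrist")[:,:,::-1]
cv2.imwrite("pics/g4.png",np.vstack([cv2.resize(w[100:],(440,260)),cv2.resize(im,(440,312),interpolation=cv2.INTER_CUBIC)]))
for d in(85,0):print(tool([*(ML+U*d)[:2],149]).round(4))
```

```text
[ 0.2525 -0.0035  0.0037]
[ 0.5925 -0.0039  0.0036]
```

View pics/g4.png

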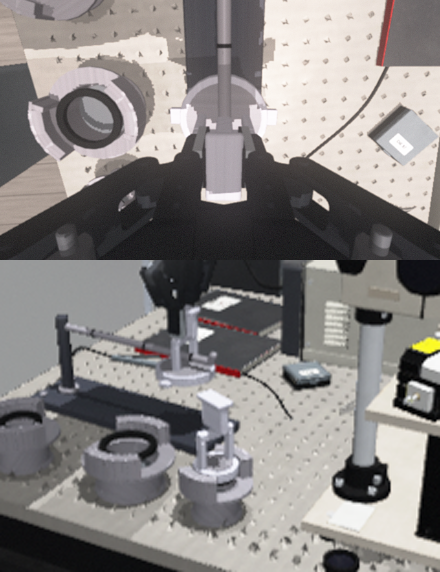

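The rail now passes through the window (over the disc at (225,90)) and there is no contact force. Sliding on to the mark and lowering.

Request:
move_arm(
  plan=[
    [0.06,-0.003,0.004,0,0,0],
    [0.14,-0.003,0.004,0,0,0],
    [0.22,-0.003,0.004,0,0,0],
    [0.3,-0.003,0.004,0,0,0],
    [0.38,-0.003,0.004,0,0,0],
    [0.46,-0.003,0.004,0,0,0],
    [0.54,-0.003,0.004,0,0,0],
    [0.585,-0.003,0.004,0,0,0],
    [0.5925,-0.003,0.01,0,0,0],
    [0.5925,-0.003,0.03,0,0,0],
    [0.5925,-0.003,0.05,0,0,0],
    [0.5925,-0.003,0.06,0,0,0],
    [0.5925,-0.003,0.06,0,0,0],
  ],
)

```text
time_s: 13.65
tcp_pos: [606.7, 233.6, 136.1]
eef_rot: [3.141, -0.0, 1.495]
contact_force: [-3.2, -0.4, 7.1]
finger_gap: 19.3
grasp_force: 60.1
```

Run:
```python
from h import *
c=snap("wrist","g5");print(proj(c,ML+[0,0,5]),tool([*ML[:2],133.5]).round(4),arm.read_state()["contact_force"])
```

```text
[324.79440985 292.33933579] [ 0.0042 -0.0019  0.0103] [-3.56715898 -0.1382175   6.60048031]
```

View pics/g5.png

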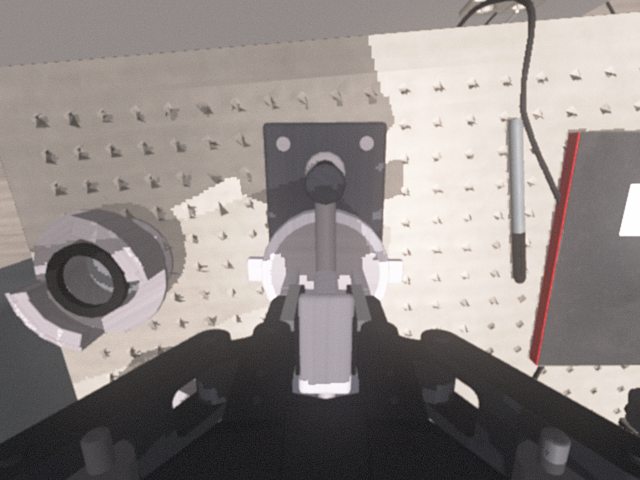

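The lid rests on the rail just in front of the post at (325,180), centred. Releasing it and lifting straight up.

Request:
move_arm(
  plan=[
    [0.004,0,-0.006,0,0,0],
    [0.004,0,-0.006,0,0,0],
  ],
)

```text
time_s: 13.9
tcp_pos: [606.8, 234.9, 136.5]
eef_rot: [3.141, -0.0, 1.495]
contact_force: [0.4, 0.5, -2.0]
finger_gap: 18.8
grasp_force: 58.6
```

Request:
move_arm(
  plan=[
    [0,0,0,0,0,0],
    [0,0,0,0,0,0],
    [0,0,0,0,0,0],
    [0,0,0,0,0,0],
    [0,0,0,0,0,0],
    [0,0,-0.06,0,0,0],
    [0,0,-0.16,0,0,0],
    [0,0,-0.28,0,0,0],
    [0,0,-0.4,0,0,0],
    [0,0,-0.46,0,0,0],
    [0,0,-0.46,0,0,0],
  ],
  grip=0.2,
)

```text
time_s: 15.0
tcp_pos: [607.5, 235.7, 254.0]
eef_rot: [3.137, -0.001, 1.496]
contact_force: [0.2, 0.1, 0.3]
finger_gap: 51.5
grasp_force: 0.0
```

Run:
```python
from h import *
s=arm.read_state();print(s["tcp_pos"],s["eef_rot"],s["joint_pos"].round(2))
c=snap("wrist","w3")
print("mark",proj(c,ML+[0,0,5]),"head pred",proj(c,ML+[0,0,51]),"post",proj(c,ML-U*55+[0,0,14]))
print(tool([448.5,-36,250]).round(4))
```

```text
[607.481567   235.67310433 253.99847161] [ 3.13748293e+00 -1.32960668e-03  1.49574917e+00] [ 0.24  0.43  0.31  1.45 -0.    1.89]
mark [323.72945011 238.88659154] head pred [323.62841701 254.67740623] post [323.53418153 172.2871059 ]
[-1.1306 -0.5509  0.0069]
```

View pics/w3.png

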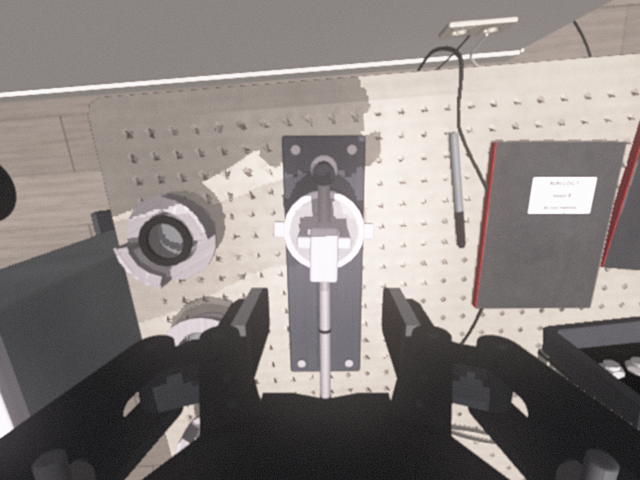

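The large lid hangs at its mark: head at (323.5,257) against a prediction of 254.7, so about 2 mm off. Going to the small lid.

Request:
move_arm(
  plan=[
    [-0.08,-0.04,0,0,0,0],
    [-0.2,-0.1,0,0,0,0],
    [-0.35,-0.17,0,0,0,0],
    [-0.5,-0.24,0,0,0,0],
    [-0.65,-0.31,0,0,0,0.06],
    [-0.8,-0.39,0,0,0,0.12],
    [-0.9,-0.44,0,0,0,0.18],
    [-0.9,-0.44,0,0,0,0.218],
    [-0.9,-0.44,0,0,0,0.218],
  ],
  grip=1,
)

```text
time_s: 15.95
tcp_pos: [479.3, 18.7, 250.5]
eef_rot: [-3.14, 0.0, 1.151]
contact_force: [-0.2, 1.0, -0.1]
finger_gap: 85.2
grasp_force: 0.0
```

Run:
```python
from h import *
s=arm.read_state();print(s["tcp_pos"],s["eef_rot"],s["joint_pos"].round(2))
c=snap("wrist","w4",(200,200,460,400),3)
print("head pred",(proj(c,[448.7,-36,142])-[200,200])*3)
print("corners",[((proj(c,[448.7,-36,142]+R.from_euler('z',-23.9,degrees=True).apply([a,b,0]))-[200,200])*3).round().tolist() for a,b in((10,20),(10,-20),(-10,-20),(-10,20))])
print(tool([448.7,-36,121]).round(4))
```

```text
[479.33755413  18.68897742 250.4838436 ] [-3.14020318e+00  3.54803732e-04  1.15070753e+00] [-0.14  0.14 -0.11  1.32  0.    1.85]
head pred [356.51489675 366.86392007]
corners [[394.0, 297.0], [394.0, 433.0], [320.0, 434.0], [318.0, 298.0]]
[-0.2518 -0.0232  0.5183]
```

View pics/w4.png

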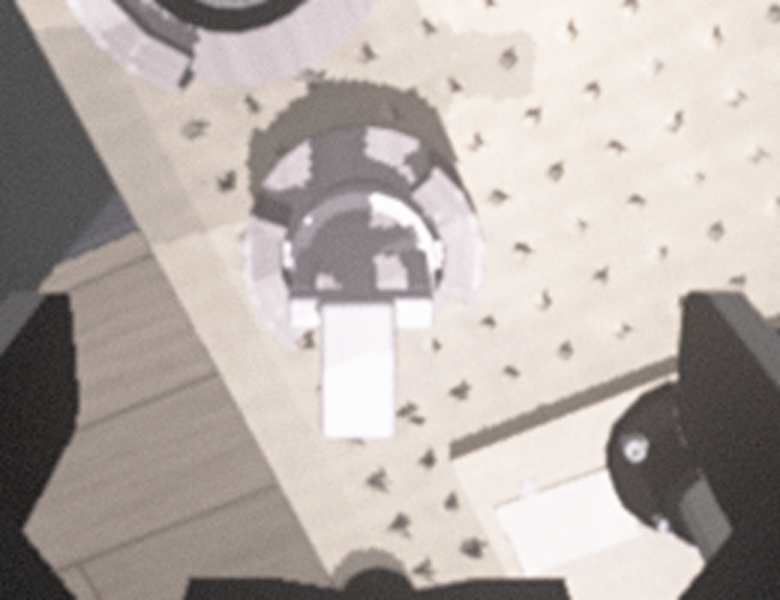

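The small lid head is centred at (359,370) in the crop, against a prediction of (356.5,367), and its angle matches. Moving over it and descending.

Request:
move_arm(
  plan=[
    [-0.1,-0.008,0,0,0,0],
    [-0.2,-0.016,0,0,0,0],
    [-0.25,-0.021,0.02,0,0,0],
    [-0.255,-0.021,0.1,0,0,0],
    [-0.255,-0.021,0.25,0,0,0],
    [-0.255,-0.021,0.38,0,0,0],
    [-0.255,-0.021,0.48,0,0,0],
    [-0.255,-0.021,0.53,0,0,0],
    [-0.255,-0.021,0.54,0,0,0],
    [-0.255,-0.021,0.54,0,0,0],
  ],
)

```text
time_s: 17.0
tcp_pos: [449.5, -36.4, 116.1]
eef_rot: [-3.14, 0.0, 1.154]
contact_force: [0.8, -0.9, 0.6]
finger_gap: 85.4
grasp_force: 0.0
```

Request:
move_arm(
  plan=[
    [0,0,0,0,0,0],
    [0,0,0,0,0,0],
    [0,0,0,0,0,0],
    [0,0,0,0,0,0],
    [0,0,0,0,0,0],
    [0,0,0,0,0,0],
    [0,0,0,0,0,0],
    [0,0,0,0,0,0],
  ],
  grip=-1,
)

```text
time_s: 17.8
tcp_pos: [449.5, -36.8, 116.7]
eef_rot: [3.141, -0.0, 1.153]
contact_force: [-2.7, 1.2, 4.7]
finger_gap: 18.6
grasp_force: 58.6
```

Request:
move_arm(
  plan=[
    [0,0,0.012,0,0,0],
    [0,0,0.02,0,0,0],
    [0,0,0.027,0,0,0],
    [0,0,0.027,0,0,0],
    [0,0,0.027,0,0,0],
    [0,0,0.027,0,0,-0.05],
    [0,0,0.027,0,0,-0.1],
    [0,0,0.027,0,0,-0.15],
    [0,0,0.027,0,0,-0.2],
    [0,0,0.027,0,0,-0.25],
    [0,0,0.027,0,0,-0.25],
  ],
)

```text
time_s: 18.9
tcp_pos: [450.2, -37.1, 110.1]
eef_rot: [3.14, 0.0, 1.549]
contact_force: [0.3, 0.2, 5.4]
finger_gap: 19.3
grasp_force: 59.3
```

Request:
move_arm(
  plan=[
    [0,0,0,0,0,-0.07],
    [0,0,0,0,0,-0.15],
    [0,0,0,0,0,-0.23],
    [0,0,0,0,0,-0.31],
    [0,0,0,0,0,-0.39],
    [0,0,0,0,0,-0.47],
    [0,0,0,0,0,-0.55],
    [0,0,0,0,0,-0.63],
    [0,0,0,0,0,-0.7],
    [0,0,0,0,0,-0.72],
    [0,0,0,0,0,-0.72],
  ],
)

```text
time_s: 20.0
tcp_pos: [450.2, -37.1, 110.1]
eef_rot: [3.141, 0.002, 2.678]
contact_force: [0.3, 0.2, 5.3]
finger_gap: 18.8
grasp_force: 59.5
```

Request:
move_arm(
  plan=[
    [0,0,-0.03,0,0,0],
    [0,0,-0.07,0,0,0],
    [0,0,-0.12,0,0,0],
    [0,0,-0.2,0,0,0],
    [0,0,-0.3,0,0,0],
    [0,0,-0.36,0,0,0],
    [0,0,-0.4,0,0,0],
    [0,0,-0.4,0,0,0],
  ],
)

```text
time_s: 20.8
tcp_pos: [449.8, -36.9, 210.9]
eef_rot: [3.141, 0.002, 2.677]
contact_force: [-0.4, -0.2, -0.8]
finger_gap: 19.0
grasp_force: 58.6
```

Run:
```python
from h import *
s=arm.read_state();print(s["tcp_pos"],s["eef_rot"],s["joint_pos"].round(2))
snap("top","t3",(138,180,338,318),4)
w=arm.read_camera("wrist")[:,:,::-1]; im=arm.read_camera("scene")[:,:,::-1][150:320,180:420]
t=cv2.imread("pics/t3.png")
cv2.imwrite("pics/g6.png",np.hstack([np.vstack([cv2.resize(w[60:],(400,262)),cv2.resize(im,(400,283),interpolation=cv2.INTER_CUBIC)]),cv2.resize(t[:,:600],(400,545))]))
a,b=cv2.imread("pics/t1.png"),t
for x0,y0 in((20,60),(500,60),(500,170),(30,160)):
    r=cv2.matchTemplate(b,a[y0:y0+70,x0:x0+80],cv2.TM_CCOEFF_NORMED);_,m,_,p=cv2.minMaxLoc(r);print((x0,y0),p,round(m,3))
```

```text
[449.80912537 -36.93158688 210.90222909] [3.14128756e+00 1.67099458e-03 2.67675497e+00] [-0.27  0.1  -0.26  1.21 -0.    0.2 ]
(20, 60) (18, 59) 0.81
(500, 60) (500, 60) 0.995
(500, 170) (467, 168) 0.797
(30, 160) (30, 160) 0.997
```

View pics/g6.png

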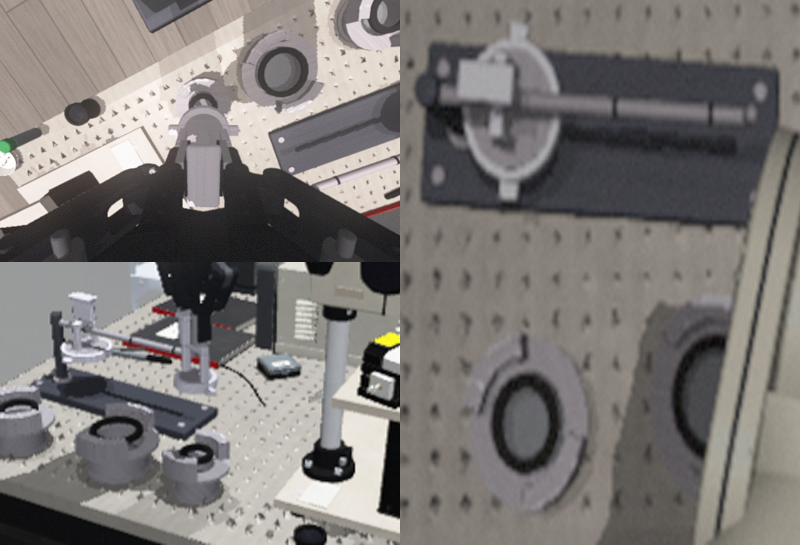

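The small lid is held squarely in the jaws, its pot is open, and the large lid still hangs by the post. Screw template matching shows the rail hasn't moved. That was my last view, so the remaining checks will be numeric. Moving beyond the open end and turning.

Request:
move_arm(
  plan=[
    [-0.04,0.03,0,0,0,0.05],
    [-0.1,0.07,0,0,0,0.13],
    [-0.16,0.12,0,0,0,0.21],
    [-0.22,0.16,0,0,0,0.3],
    [-0.28,0.21,0,0,0,0.39],
    [-0.34,0.25,0,0,0,0.48],
    [-0.4,0.3,0,0,0,0.57],
    [-0.44,0.33,0,0,0,0.66],
    [-0.451,0.335,0,0,0,0.73],
    [-0.451,0.335,0,0,0,0.751],
    [-0.451,0.335,0,0,0,0.751],
    [-0.451,0.335,0,0,0,0.751],
  ],
)

```text
time_s: 22.15
tcp_pos: [587.5, -12.5, 209.0]
eef_rot: [-3.14, -0.0, 1.498]
contact_force: [0.2, 0.6, -1.8]
finger_gap: 19.2
grasp_force: 58.6
```

Run:
```python
from h import *
s=arm.read_state();print(s["tcp_pos"],s["eef_rot"],s["finger_gap"],s["contact_force"])
c=snap("wrist","w5");t=snap("top","t4",(138,180,338,318),4)
a,b=cv2.imread("pics/t1.png"),cv2.imread("pics/t4.png")
for x0,y0 in((500,60),(500,170),(30,160),(440,95)):
    r=cv2.matchTemplate(b,a[y0:y0+60,x0:x0+80],cv2.TM_CCOEFF_NORMED);_,m,_,p=cv2.minMaxLoc(r);print((x0,y0),p,round(m,3))
# compare with w2 (same pose, large lid): rail tip region
a,b=cv2.imread("pics/w2.png"),cv2.imread("pics/w5.png")
r=cv2.matchTemplate(b,a[90:185,270:385],cv2.TM_CCOEFF_NORMED);_,m,_,p=cv2.minMaxLoc(r);print("wrist",p,"ref",(270,90),round(m,3))
r=cv2.matchTemplate(b,a[288:400,285:370],cv2.TM_CCOEFF_NORMED);_,m,_,p=cv2.minMaxLoc(r);print("head",p,"ref",(285,288),round(m,3))
print("tip",proj(c,ML+U*188+[0,0,5]),"m",proj(c,ML+U*157+[0,0,5]))
for d in(248,157):print(tool([*(ML+U*d)[:2],151]).round(4))
```

```text
[587.480229   -12.45953788 208.97340978] [-3.14011156e+00 -7.93209113e-05  1.49843663e+00] 19.229824086924587 [ 0.22557388  0.61077359 -1.81056799]
(500, 60) (296, 49) 0.57
(500, 170) (249, 157) 0.718
(30, 160) (30, 160) 0.995
(440, 95) (240, 85) 0.897
wrist (270, 90) ref (270, 90) 0.954
head (285, 288) ref (285, 288) 0.978
tip [327.10230685 165.65184918] m [327.24330677 115.49464801]
[-0.0004  0.0024  0.2338]
[0.3636 0.0026 0.2338]
```

The rail and the lid's head appear in the same wrist pixels as before. Threading the small lid.

Request:
move_arm(
  plan=[
    [0,0.003,0.08,0,0,0],
    [0,0.003,0.16,0,0,0],
    [0,0.003,0.22,0,0,0],
    [0,0.003,0.234,0,0,0],
    [0,0.003,0.234,0,0,0],
    [0.05,0.003,0.234,0,0,0],
    [0.1,0.003,0.234,0,0,0],
    [0.15,0.003,0.234,0,0,0],
    [0.2,0.003,0.234,0,0,0],
    [0.25,0.003,0.234,0,0,0],
    [0.3,0.003,0.234,0,0,0],
    [0.35,0.003,0.234,0,0,0],
    [0.364,0.003,0.234,0,0,0],
    [0.364,0.003,0.234,0,0,0],
  ],
)

```text
time_s: 23.65
tcp_pos: [595.2, 78.9, 151.2]
eef_rot: [-3.141, 0.0, 1.498]
contact_force: [-0.7, 0.3, -0.6]
finger_gap: 18.9
grasp_force: 58.7
```

Request:
move_arm(
  plan=[
    [0,0,0.02,0,0,0],
    [0,0,0.04,0,0,0],
    [0,0,0.05,0,0,0],
    [0,0,0.055,0,0,0],
    [0,0,0.055,0,0,0],
  ],
)

```text
time_s: 24.15
tcp_pos: [595.2, 77.9, 137.3]
eef_rot: [-3.141, 0.0, 1.497]
contact_force: [0.4, -0.3, -0.8]
finger_gap: 19.0
grasp_force: 58.7
```

Request:
move_arm(
  plan=[
    [0,0,0.003,0,0,0],
    [0,0,0.006,0,0,0],
    [0,0,0.006,0,0,0],
  ],
)

```text
time_s: 24.45
tcp_pos: [595.4, 78.2, 136.3]
eef_rot: [3.141, 0.0, 1.497]
contact_force: [-0.7, -0.4, -0.4]
finger_gap: 18.8
grasp_force: 58.9
```

Request:
move_arm(
  plan=[
    [0,0,0,0,0,0],
    [0,0,0,0,0,0],
    [0,0,0,0,0,0],
    [0,0,0,0,0,0],
    [0,0,0,0,0,0],
    [0,0,-0.06,0,0,0],
    [0,0,-0.16,0,0,0],
    [0,0,-0.28,0,0,0],
    [0,0,-0.4,0,0,0],
    [0,0,-0.46,0,0,0],
    [0,0,-0.46,0,0,0],
  ],
  grip=0.2,
)

```text
time_s: 25.55
tcp_pos: [596.0, 78.2, 253.3]
eef_rot: [3.138, -0.0, 1.497]
contact_force: [-0.8, -0.5, -0.1]
finger_gap: 51.2
grasp_force: 0.0
```

Request:
move_arm(
  plan=[
    [-0.1,0,-0.1,0,0,0],
    [-0.25,0,-0.15,0,0,0],
    [-0.4,-0.1,-0.15,0,0,0],
    [-0.4,-0.25,-0.15,0,0,0],
    [-0.4,-0.4,-0.15,0,0,0],
    [-0.4,-0.5,-0.15,0,0,0],
    [-0.4,-0.5,-0.15,0,0,0],
    [-0.4,-0.5,-0.15,0,0,0],
  ],
)

```text
time_s: 26.35
tcp_pos: [463.1, -12.3, 288.1]
eef_rot: [3.141, 0.0, 1.497]
contact_force: [0.6, 0.3, 0.8]
finger_gap: 51.3
grasp_force: 0.0
```

Run:
```python
from h import *
s=arm.read_state();print(s["tcp_pos"],s["contact_force"])
c=snap("top","t5",(138,180,338,318),4)
b=cv2.imread("pics/t5.png");a=cv2.imread("pics/t1.png")
for x0,y0 in((500,60),(500,170),(30,160)):
    r=cv2.matchTemplate(b,a[y0:y0+60,x0:x0+80],cv2.TM_CCOEFF_NORMED);_,m,_,p=cv2.minMaxLoc(r);print((x0,y0),p,round(m,3))
th=np.degrees(np.arctan2(U[1],U[0]))+90
def px(p):return (proj(c,p)-[138,180]+.4)*4
T=np.full((28+16,52+40),0,np.uint8)
g=cv2.cvtColor(b,cv2.COLOR_BGR2GRAY)
# bright head rectangle: best-fit mean-inside minus surround, model projected at head top z=161
def sc(q,l,w):
    o=R.from_euler('z',th,degrees=True)
    def m(a,bb):
        k=np.zeros_like(g);cv2.fillConvexPoly(k,np.array([px(q+o.apply([i,j,0])) for i,j in((a,bb),(a,-bb),(-a,-bb),(-a,bb))]).round().astype(int),255);return k
    i=m(10,20);s=m(14,24)&~i
    return cv2.mean(g,i)[0]-cv2.mean(g,s)[0]
X=np.array([1,0,0])
for n,d in(("L",0),("S",157)):
    best=max((sc(ML+U*(d+e)+X*f+[0,0,51],20,40),e,f) for e in range(-16,17,2) for f in range(-14,15,2))
    print(n,"along(+toward tip), x:",best)
```

```text
[463.12328973 -12.33964053 288.13076151] [0.62164088 0.26248084 0.79151574]
(500, 60) (327, 49) 0.638
(500, 170) (301, 160) 0.836
(30, 160) (30, 160) 0.995
L along(+toward tip), x: (65.3508352301588, 0, 0)
S along(+toward tip), x: (21.697307943126688, -16, -14)
```

The large lid sits exactly at its mark. The arm still hides the tip end, so I'm moving clear to check the small lid.

Request:
move_arm(
  plan=[
    [0,-0.15,0,0,0,0],
    [-0.1,-0.3,0,0,0,0],
    [-0.25,-0.33,0,0,0,0],
    [-0.4,-0.33,0,0,0,0],
    [-0.55,-0.33,0,0,0,0],
    [-0.6,-0.33,0,0,0,0],
    [-0.6,-0.33,0,0,0,0],
  ],
)

```text
time_s: 27.1
tcp_pos: [370.5, -157.6, 287.7]
eef_rot: [-3.14, -0.001, 1.494]
contact_force: [0.7, 0.8, 0.8]
finger_gap: 51.7
grasp_force: 0.0
```

Run:
```python
from h import *
s=arm.read_state();print(s["tcp_pos"],s["contact_force"],s["time_s"])
c=snap("top","t6",(138,180,338,318),4)
b=cv2.imread("pics/t6.png");a=cv2.imread("pics/t1.png")
for x0,y0 in((500,60),(500,170),(30,160)):
    r=cv2.matchTemplate(b,a[y0:y0+60,x0:x0+80],cv2.TM_CCOEFF_NORMED);_,m,_,p=cv2.minMaxLoc(r);print((x0,y0),p,round(m,3))
g=cv2.cvtColor(b,cv2.COLOR_BGR2GRAY)
def score(img,cc,px,q,th=-4.2):
    o=R.from_euler('z',th,degrees=True)
    def m(a,bb):
        k=np.zeros_like(img);cv2.fillConvexPoly(k,np.array([px(q+o.apply([i,j,0])) for i,j in((a,bb),(a,-bb),(-a,-bb),(-a,bb))]).round().astype(int),255);return k
    i=m(10,20);s=m(14,24)&~i
    return round(cv2.mean(img,i)[0]-cv2.mean(img,s)[0],1)
pt=lambda p:(proj(c,p)-[138,180]+.4)*4
for n,d in(("L",0),("S",157)):
    print(n,sorted(((score(g,c,pt,ML+U*(d+e)+np.array([f,0,51])),e,f) for e in range(-16,17,2) for f in range(-14,15,2)),reverse=True)[:3])
```

```text
[ 370.47036188 -157.5698995   287.69096917] [0.71315265 0.83621118 0.77251044] 27.1
(500, 60) (501, 59) 0.826
(500, 170) (500, 170) 0.994
(30, 160) (30, 160) 0.995
L [(68.2, 0, 0), (65.8, -2, 0), (63.0, 0, -2)]
S [(69.4, -2, -2), (68.2, 0, -2), (64.1, -2, 0)]
```

Both lids are within 2 mm of their marks, the rail hasn't moved, and the arm is clear.

```bash
python3 -c "
from station import arm
print(arm.sign_off())"
```

```text
the job is handed in; nothing more can be done
None
```

I opened the large and small pots (the medium pot was already open, with no medium lid) and hung both lids on the rail, large first, each within about 2 mm of its mark by the last top-camera check; the job is handed in, but no verdict came back.

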